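Reset the tripped main breaker of the bench supply console

ROBOT

A 7-joint arm with a two-finger parallel gripper is mounted at the origin on the work surface. World frame = base frame: x ahead of the robot, y to its left, z up, the work surface at z = 0. Lengths are in m, angles in rad, forces in N, time in s.
With the tool pointing down it reaches from about 0.4 to 0.9 m from the base axis. Payload 5.5 kg.
Tool frame: the origin (TCP) lies midway between the tips of the shut fingers; the grasp point (between the pads) lies 19 mm behind it (manip.grip_depth is the distance from the TCP to the grasp point, in m); z points along the fingers, y is the line along which they close (so a half turn about z gives the same grasp; the last joint's range is limited). The gripper opens to 92 mm and grips with 3 to 60 N. Pads are 19 mm wide; open, the fingers measure 130 mm over their backs; the gripper's body (75 mm by 190 mm) begins 47 mm behind the grasp point.
Start: joints at [1.41, 0.501, -0.427, 1.55, 0.221, 1.138, -0.21], TCP at [0.267, -0.592, 0.227] pointing down, gripper open.
Joint ranges: [-2.88, 2.88], [-0.31, 2.03], [-1.54, 1.56], [0.2, 2.42], [-1.41, 4.55], [0.19, 2.02], [-2.57, 2.57]. Speed limits (rad/s): [2.57, 2.57, 3.14, 3.14, 3.14, 3.14, 3.14].

INTERFACE

Orientations are given as a unit quaternion [x, y, z, w].
In Python, from bench import manip, effector, viewer gives the robot as it stands. Calls block until the motion is done:
- manip.move_pose(position, orientation): joint-space move of the TCP to a pose.
- manip.servo_line(position, ori=None, vel=0.15): straight line of the TCP; ori=None keeps the orientation; vel is the mean speed in m/s.
- manip.movej(angles): joint-space move.
- effector.open_jaws() and effector.close(f_grip=None): open the fingers fully, or close them until they stop; f_grip is the grip in N (None keeps the last).
- manip.sleep(seconds).
- manip.solve_ik(position, orientation): joint angles nearest the present ones, or None.
- viewer.get_image(name): name is "scene" or "side" or "wrist"; returns the picture (480x640x3 uint8, red, green, blue); there is no depth.
- viewer.get_calibration(name): a dict with "vfov" (degrees; the focal length in pixels is half the picture's height over the tangent of half this angle, whatever the lens; pixels are square), "cx", "cy" (the principal point, pixels), "dist_coeffs" ([k1, k2, p1, p2, k3] as OpenCV has them; the pictures are not rectified), "eye" and "attitude" of the camera in the world. Camera axes: x right, y down, z forward; pixel columns grow to the right and rows downward; lengths in m; the calibration is good to about 2 mm. A picture is of the moment at which its call begins: read the wrist's pose just before it. get_calibration takes no time and is no camera call; for the wrist camera it gives the pose at the moment of the call.
A pose or a line that the arm cannot do raises manip.PlanningError and nothing moves.
- manip.hand_in(): hands the job in; it is judged then, once.
Readings, each from a call of its own:
- manip.current_clock(): time.
- manip.current_q(): joint angles.
- manip.current_joint_velocities(): joint speeds.
- manip.current_tau(): joint torques, N m.
- manip.current_tool_pos(): TCP position.
- manip.current_tcp_rot(): TCP orientation.
- manip.current_force(): force on the tool from outside, world axes, zero at the start.
- manip.current_wrist_torque(): the same for the moment, N m.
- manip.current_finger_gap(): finger opening in m.
- manip.current_gripper_force(): force on a finger pad.
Only numpy, scipy, OpenCV 4.12 (cv2) and the standard library are available. Lean on these libraries where they do the work, as an engineer would, in place of code of your own. Each camera call takes 0.05 s, during which the arm holds its last target. There are 200 camera calls.

TASK

The main breaker on the bench supply console has tripped and its handle sits halfway. Switch off the branch breaker that is on, reset the main by pushing its handle fully home to off and then throwing it fully on, and last switch that branch on again. Leave the spare branch off, do not force the handles hard against their stops, and do not disturb the tape and jar on the console or the screwdriver and circuit board beside it.

Things in the scene. Friction and masses are not known exactly. Their poses are not given: they have to be found in the camera images.
- console: grey steel sloping-front bench supply console, 260 mm deep (x), 400 mm wide (y), fixed; three breakers side by side on its sloping face in any order, 115 mm apart. Origin: centre of its underside; x points from the low front edge (55 mm high, robot's side) to the flat rear ledge (98 mm high, 65 mm deep). Breakers must not be pressed with over 50 N
- main_base: MAIN, the biggest: black moulded-case breaker, 105 mm wide (y), 165 mm long. Origin: centre of its underside, on the sloping face. Frame upright: z vertical, x level to the rear; the breaker is tilted with the face (0.21 rad, rear up). Square to the face above the origin: hinge axis 10 mm (along y), case top 30 mm, top of the raised nose round the slot 45 mm (95 x 70 mm)
- main (a joint): main handle's angle (rad): 0 square to the face, -0.42 stop at OFF (leans to the low front edge), +0.42 stop at ON (to the rear). Starts TRIPPED, about 0.02, sprung from both sides: either way it resists (4 to 12 N) and comes back. Only when pushed right through that, up to the OFF stop (last 0.05 rad), does the latch click in; then it stays off, and 2 to 3 N throws it on to stay. Without that it never stays on
- main_tip (a point): middle of the flat top end of the main's light grey handle: a straight paddle 42 mm wide (across), 14 mm thick, this point 67 mm from the hinge axis, so the paddle stands 32 mm out of the nose when square; its z axis points out along the paddle
- feed_base: branch that is ON at the start: black moulded-case breaker, 76 mm wide (y), 130 mm long. Origin: centre of its underside, on the sloping face. Frame upright: z vertical, x level to the rear; the breaker is tilted with the face (0.21 rad, rear up). Square to the face above the origin: hinge axis 7 mm (along y), case top 26 mm, top of the raised nose round the slot 38 mm (80 x 46 mm)
- feed (a joint): live branch handle's angle (rad): 0 square to the face, -0.42 stop at OFF (leans to the low front edge), +0.42 stop at ON (to the rear). Starts ON. Over-centre: stays at whichever stop it is on, about 3 N at the tip takes it past the middle and it snaps over by itself
- feed_tip (a point): middle of the flat top end of the live branch's light grey handle: a straight paddle 24 mm wide (across), 11 mm thick, this point 59 mm from the hinge axis, so the paddle stands 28 mm out of the nose when square; its z axis points out along the paddle
- spare_base: spare branch, OFF at the start: black moulded-case breaker, 76 mm wide (y), 130 mm long. Origin: centre of its underside, on the sloping face. Frame upright: z vertical, x level to the rear; the breaker is tilted with the face (0.21 rad, rear up). Square to the face above the origin: hinge axis 7 mm (along y), case top 26 mm, top of the raised nose round the slot 38 mm (80 x 46 mm)
- spare (a joint): spare branch handle's angle (rad): 0 square to the face, -0.42 stop at OFF (leans to the low front edge), +0.42 stop at ON (to the rear). Starts OFF. Over-centre: stays at whichever stop it is on, about 3 N at the tip takes it past the middle and it snaps over by itself
- spare_tip (a point): middle of the flat top end of the spare branch's light grey handle: a straight paddle 24 mm wide (across), 11 mm thick, this point 59 mm from the hinge axis, so the paddle stands 28 mm out of the nose when square; its z axis points out along the paddle
- tape: roll of black tape, 64 mm across, 19 mm high, lying on the console's flat rear ledge; origin: centre of its underside. Leave it alone
- nut_jar: small blue jar with white lid, 44 mm across, 50 mm high, standing on the console's rear ledge; origin: centre of its underside. Leave it alone
- screwdriver: amber-handled screwdriver, 200 mm, lying on the desk; its x axis runs along it. Leave it alone
- board: green circuit board on brass stand-offs, 100 x 75 mm, about 22 mm high, on the desk. Leave it alone

How it is judged:
By the outcome, as a careful person would: the job done as asked, in the order asked, and still so for the second after the job is handed in, with the robot touching nothing.
It also fails if it takes over 58 s, if anything falls off the work surface, if the arm or the gripper's body presses on something with over 40 N, if the wrist force passes 120 N, or if a joint passes its speed limit or range.

## Working session

There is one attempt and no reset: what is moved stays moved. The work goes in short steps, each a Python script; the robot and the scene stay as the last script left them, time stands still between calls to the robot, and variables do not carry over. Pictures are saved under pics/ and viewed, at most 10 in all, crops included, and the job is handed in when it is done.

```bash
mkdir -p pics; ls
python3 - <<'E'
from bench import manip, effector, viewer
import cv2
for n in ["scene","side"]:
    im=viewer.get_image(n); cv2.imwrite(f"pics/{n}0.png",im[:,:,::-1]); print(n,viewer.get_calibration(n))
print(manip.current_clock(),manip.current_tcp_rot(),manip.current_tool_pos())
E
```

```text
pics
scene {'vfov': 52.334580785977906, 'cx': 321.12245486389355, 'cy': 244.15604331437268, 'dist_coeffs': array([0.02136091, 0.        , 0.        , 0.        , 0.        ]), 'eye': array([ 0.89548571, -0.56488122,  0.92776305]), 'attitude': array([ 0.91339149,  0.22495959, -0.08374929, -0.32877838])}
side {'vfov': 57.51579224390946, 'cx': 314.20245997101273, 'cy': 251.2729731249763, 'dist_coeffs': array([-0.04388747,  0.        ,  0.        ,  0.        ,  0.        ]), 'eye': array([0.48281331, 0.94448082, 0.81248632]), 'attitude': array([-0.03074015,  0.89429159, -0.44564472,  0.0264267 ])}
0.1 [ 9.77624405e-01  2.10356240e-01 -1.62592227e-04 -8.65755845e-04] [ 0.26699798 -0.5919258   0.22578867]
```

View pics/scene0.png

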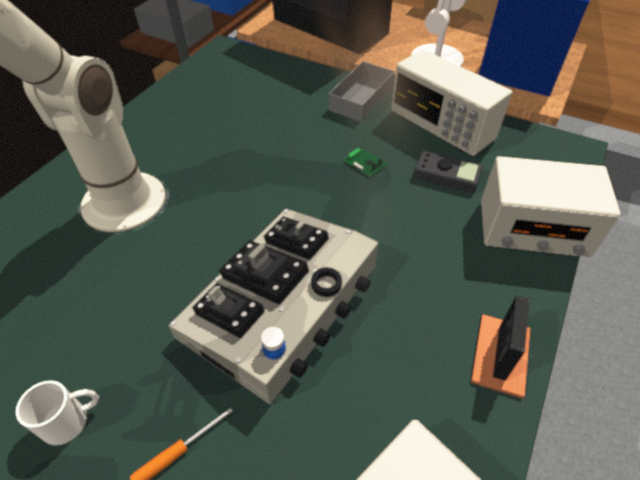

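View pics/side0.png

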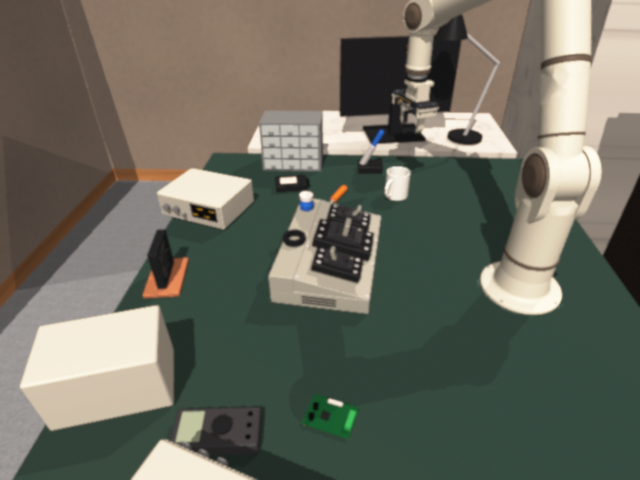

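The scene view shows the console with its low edge (288,211)–(172,325) facing the robot, and MAIN in the middle at about (262,265). The two branches are at (297,235) and (228,308), the jar is at (273,343) and the tape at (326,281). In the side view the screwdriver and board are clear of the console. Next I'll get a rough pose, then look from above with the wrist camera.

```bash
cat > h.py <<'E'
import numpy as np, cv2
from scipy.spatial.transform import Rotation as R
from bench import manip, effector, viewer
def K(c):
    f=240/np.tan(np.radians(c["vfov"])/2); return np.array([[f,0,c["cx"]],[0,f,c["cy"]],[0,0,1]])
def ray(c,p):
    u=cv2.undistortPoints(np.array([[p]],float),K(c),c["dist_coeffs"])[0,0]
    return np.array(c["eye"]),R.from_quat(c["attitude"]).apply([*u,1])
def on_z(c,p,z):
    o,d=ray(c,p); return o+d*(z-o[2])/d[2]
def proj(c,P):
    r=R.from_quat(c["attitude"]).inv(); v=r.apply(np.atleast_2d(P)-c["eye"])
    return cv2.projectPoints(v,np.zeros(3),np.zeros(3),K(c),c["dist_coeffs"])[0][:,0]
def tri(c1,p1,c2,p2):
    o1,d1=ray(c1,p1);o2,d2=ray(c2,p2)
    s=np.linalg.lstsq(np.array([d1,-d2]).T,o2-o1,rcond=None)[0]
    a,b=o1+s[0]*d1,o2+s[1]*d2; return (a+b)/2,np.linalg.norm(a-b)
E
python3 - <<'E'
from h import *
c=viewer.get_calibration("scene")
for p,z in [((288,210),.055),((172,325),.055),((378,240),.098),((268,385),.098)]: print(p,on_z(c,p,z).round(3))
w=viewer.get_calibration("wrist"); Rt=R.from_quat(manip.current_tcp_rot())
print(w, Rt.inv().apply(w["eye"]-manip.current_tool_pos()), (Rt.inv()*R.from_quat(w["attitude"])).as_matrix().round(3))
E
```

```text
(288, 210) [0.431 0.132 0.055]
(172, 325) [ 0.384 -0.257  0.055]
(378, 240) [0.678 0.111 0.098]
(268, 385) [ 0.639 -0.29   0.098]
{'vfov': 66.96574620446388, 'cx': 314.8442576507838, 'cy': 242.26937519790582, 'dist_coeffs': array([-0.00213312,  0.        ,  0.        ,  0.        ,  0.        ]), 'eye': array([ 0.33090535, -0.56362817,  0.38361632]), 'attitude': array([ 0.83295266, -0.53715255, -0.07293968,  0.11107113])} [ 0.0698977   0.00021378 -0.15782503] [[ 0.001 -0.965 -0.263]
 [ 1.     0.001 -0.   ]
 [ 0.    -0.263  0.965]]
```

```bash
cat >> h.py <<'E'
TILT=0.21
def ori(yaw): # tool z = -face normal, tool x up the slope
    s,c=np.sin(TILT),np.cos(TILT)
    M=np.array([[c,0,s],[0,-1,0],[s,0,-c]]); return (R.from_euler("z",yaw)*R.from_matrix(M)).as_quat()
E
python3 - <<'E'
from h import *
import json
effector.close(10)
manip.move_pose([0.44,-0.07,0.33],ori(-0.105))
c=viewer.get_calibration("wrist"); im=viewer.get_image("wrist")
cv2.imwrite("pics/w1.png",im[:,:,::-1]); json.dump({k:np.array(v).tolist() for k,v in c.items()},open("w1.json","w"))
print(manip.current_clock(),manip.current_q(),manip.current_force(),c["eye"])
E
```

```text
3.6 [ 1.22795998 -0.2156268  -0.96061224  2.04049771 -0.24464458  1.02776207
 -1.31107123] [ 0.69289966 -0.13195509 -0.1860447 ] [ 0.47547214 -0.07528262  0.49930948]
```

View pics/w1.png

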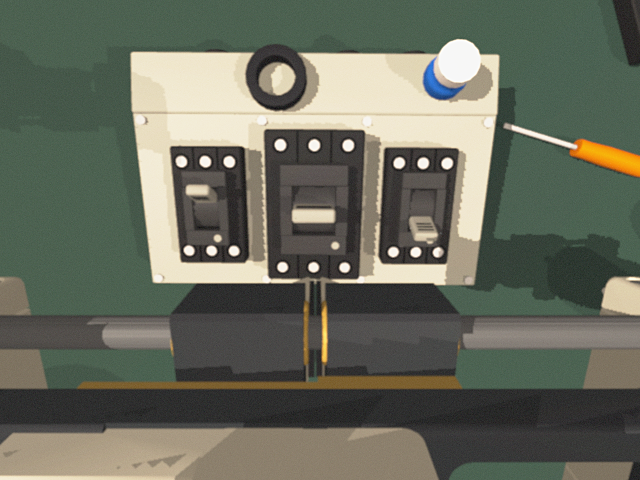

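The wrist view settles which branch is which. The left breaker (+y, handle at about (199,190), leaning rearward) is the live feed, MAIN's paddle is at (314,214), and the right one (handle at (424,227), leaning to the front) is the spare. The jar is at (455,65) and the tape at (276,77).

Run:
```python
from h import *
import json
c={k:np.array(v) for k,v in json.load(open("w1.json")).items()}; im=cv2.imread("pics/w1.png")
P={k:on_z(c,p,z) for k,p,z in [("fl",(153,284),.055),("fr",(474,284),.055),("ml",(133,112),.098),("mr",(495,112),.098),("rl",(131,53),.098),("rr",(498,53),.098)]}
for k in P: print(k,P[k].round(4))
yaw=np.mean([np.arctan2(*(P[a]-P[b])[:2]*[-1,1]) for a,b in [("fl","fr"),("ml","mr"),("rl","rr")]]); print("yaw",yaw, "widths",[np.linalg.norm(P[a]-P[b]) for a,b in [("fl","fr"),("ml","mr"),("rl","rr")]])
ex=np.array([np.cos(yaw),np.sin(yaw),0]); ey=np.array([-ex[1],ex[0],0])
for k in P: print(k,(P[k]@ex).round(4))
org=sum(P[k]-ex*x for k,x in zip(["fl","fr","ml","mr","rl","rr"],[-.13]*2+[.065]*2+[.13]*2))/6; org[2]=0
print("org",org)
n=-np.sin(TILT)*ex+np.array([0,0,np.cos(TILT)]); s=np.cross(ey,n)  # s: up-slope
f0=org-.13*ex+np.array([0,0,.055])
def plane(p,h):
    o,d=ray(c,p); X=o+d*((f0+h*n-o)@n)/(d@n); v=X-f0; return v@s,v@ey
g=cv2.cvtColor(im,cv2.COLOR_BGR2GRAY)
blk=((g<75)).astype(np.uint8); blk[284:]=0; blk[:114]=0
blk[:, :150]=0; blk[:,478:]=0
blk=cv2.morphologyEx(blk,cv2.MORPH_OPEN,np.ones((5,5)))
for ct in cv2.findContours(blk,cv2.RETR_EXTERNAL,cv2.CHAIN_APPROX_SIMPLE)[0]:
    if cv2.contourArea(ct)<3000: continue
    x,y,w,h=cv2.boundingRect(ct); hh=.030 if w>85 else .026
    q=[plane(p,hh) for p in [(x,y),(x+w,y),(x,y+h),(x+w,y+h)]]
    print("case",x,y,w,h,np.round(q,4).tolist(),"mean",np.mean(q,0).round(4))
hsv=cv2.cvtColor(im,cv2.COLOR_BGR2HSV)
for nm,(a,b,cx,d) in {"feed":(183,180,217,202),"main":(285,200,342,235),"spare":(405,212,442,248)}.items():
    m=(g[b:d,a:cx]>130).astype(np.uint8)
    N,l,st,ce=cv2.connectedComponentsWithStats(m); i=1+np.argmax(st[1:,4])
    print(nm,st[i]+[a,b,0,0,0],ce[i]+[a,b])
crop=cv2.resize(im[120:285,150:480],None,fx=2.4,fy=2.4); cv2.imwrite("pics/c1.png",crop)
```

```text
fl [0.4202 0.1319 0.055 ]
fr [ 0.3787 -0.2624  0.055 ]
ml [0.6148 0.1091 0.098 ]
mr [ 0.5734 -0.2821  0.098 ]
rl [0.6769 0.103  0.098 ]
rr [ 0.6353 -0.2902  0.098 ]
yaw -0.10517121781553197 widths [np.float64(0.3964551540295429), np.float64(0.39337358967018893), np.float64(0.39537359846838954)]
fl 0.404
fr 0.4041
ml 0.5999
mr 0.5999
rl 0.6624
rr 0.6623
org [ 0.52833587 -0.07952932  0.        ]
case 379 148 79 115 [[0.1632, -0.0682], [0.1632, -0.151], [0.0364, -0.0741], [0.0364, -0.1641]] mean [ 0.0998 -0.1144]
case 171 147 78 115 [[0.1642, 0.1496], [0.1642, 0.0679], [0.0375, 0.1628], [0.0375, 0.0739]] mean [0.1009 0.1135]
case 265 130 99 148 [[0.181, 0.05], [0.181, -0.0514], [0.0197, 0.0558], [0.0197, -0.0571]] mean [ 0.1004 -0.0007]
feed [186 185  23  11 247] [197.         189.95951417]
main [292 208  43  15 596] [312.93791946 215.47483221]
spare [409 217  29  27 457] [422.3238512  229.51422319]
```

View pics/c1.png

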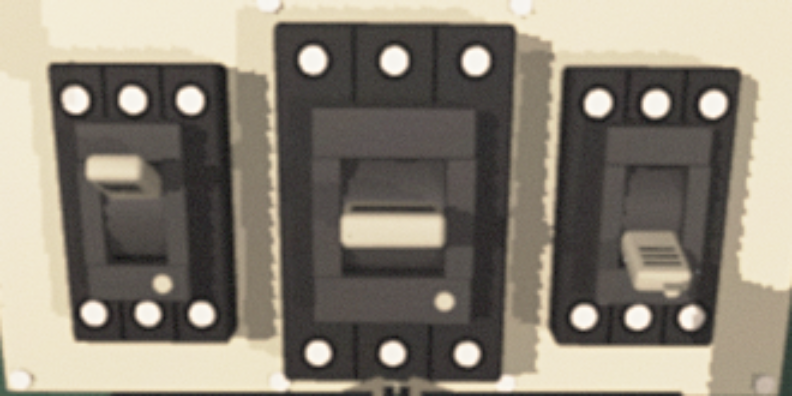

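The crop confirms it: feed ON (rear), main mid-position, spare OFF (front). Case sizes come out about right and the pitch at 114 mm. Next I'll check the predicted tips against pixels, then switch feed off.

```bash
cat >> h.py <<'E'
YAW=-0.1052; ORG=np.array([.5283,-.0795,0]); EX=np.array([np.cos(YAW),np.sin(YAW),0]); EY=np.array([-EX[1],EX[0],0])
N=-np.sin(TILT)*EX+np.array([0,0,np.cos(TILT)]); S=np.cross(EY,N); F0=ORG-.13*EX+np.array([0,0,.055])
BK={"feed":(.1145,.007,.059),"main":(0,.010,.067),"spare":(-.1145,.007,.059)}
Q=ori(YAW)
def pt(b,x,h): y,hz,L=BK[b]; return F0+(.1001+x)*S+y*EY+(hz+h)*N
def tip(b,th): L=BK[b][2]; return pt(b,L*np.sin(th),L*np.cos(th))
def fs(): return manip.current_force()@S
def push(b,x0,x1,h,fmax,step=.003,vel=.05):
    """step along slope from x0 to x1; stop when extra force along S passes fmax"""
    f0=manip.current_force(); log=[]; sg=np.sign(x1-x0)
    for x in np.append(np.arange(x0,x1,sg*step)[1:],x1):
        manip.servo_line(pt(b,x,h),vel=vel); f=manip.current_force()-f0
        log.append((round(x*1e3,1),round(f@S,1),round(f@N,1)))
        if np.linalg.norm(f)>fmax: break
    print(log); return log[-1]
def shot(name,b=None,cam="wrist"):
    c=viewer.get_calibration(cam); im=viewer.get_image(cam); cv2.imwrite(f"pics/{name}.png",im[:,:,::-1]); return c,im
E
python3 - <<'E'
from h import *
c=viewer.get_calibration("wrist")
p=proj(c,[tip("feed",.42),tip("main",.02),tip("spare",-.42)]); print(p)
if np.abs(p-[[197,190],[313,214.5],[422,226]]).max()<6:
    b="feed"
    manip.move_pose(pt(b,.050,.085),Q)
    manip.servo_line(pt(b,.050,.042),vel=.1)
    print(manip.current_tool_pos()-pt(b,.05,.042))
    push(b,.050,.003,.042,15)
    manip.servo_line(pt(b,.01,.042)); manip.servo_line(pt(b,.01,.09))
    manip.servo_line([0.44,-0.07,0.33]); shot("w2")
    print(manip.current_clock())
E
```

```text
[[197.29961504 189.44624195]
 [313.7338401  215.33457576]
 [426.36867041 236.88160226]]
```

```bash
python3 -c "
import cv2,os
if os.path.exists('pics/w2.png'):
    im=cv2.imread('pics/w2.png');cv2.imwrite('pics/c2.png',cv2.resize(im[120:285,150:480],None,fx=2.4,fy=2.4))"
```

```text
(no output)
```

Feed and main tips match to within 1 px. The spare's "miss" was my mask: it took in the paddle's ribbed side, and the end face in the crop, (427,237), matches the prediction of (426,237). The geometry is good, so I'll go ahead.

Run:
```python
from h import *
b="feed"
manip.move_pose(pt(b,.050,.085),Q)
manip.servo_line(pt(b,.050,.042),vel=.1)
print(manip.current_tool_pos()-pt(b,.05,.042))
push(b,.050,.003,.042,15)
manip.servo_line(pt(b,.01,.042)); manip.servo_line(pt(b,.01,.09))
manip.servo_line([0.44,-0.07,0.33]); c,im=shot("w2")
cv2.imwrite('pics/c2.png',cv2.resize(im[120:285,150:480,::-1],None,fx=2.4,fy=2.4))
print(manip.current_clock(), proj(c,[tip("feed",-.42)]))
```

```text
[ 0.00040809 -0.00074316  0.00084244]
[(np.float64(47.0), np.float64(-0.9), np.float64(0.9)), (np.float64(44.0), np.float64(-1.3), np.float64(0.2)), (np.float64(41.0), np.float64(-0.3), np.float64(0.1)), (np.float64(38.0), np.float64(2.9), np.float64(2.6)), (np.float64(35.0), np.float64(2.0), np.float64(3.3)), (np.float64(32.0), np.float64(0.6), np.float64(0.6)), (np.float64(29.0), np.float64(0.1), np.float64(0.6)), (np.float64(26.0), np.float64(-0.4), np.float64(-0.6)), (np.float64(23.0), np.float64(0.2), np.float64(0.7)), (np.float64(20.0), np.float64(-1.0), np.float64(-0.1)), (np.float64(17.0), np.float64(-1.2), np.float64(-0.4)), (np.float64(14.0), np.float64(-1.0), np.float64(-0.2)), (np.float64(11.0), np.float64(-0.5), np.float64(-0.0)), (np.float64(8.0), np.float64(-0.9), np.float64(0.7)), (np.float64(5.0), np.float64(-0.7), np.float64(0.3)), (np.float64(3.0), np.float64(-0.2), np.float64(-0.5))]
11.3 [[202.42217375 235.79733713]]
```

View pics/c2.png

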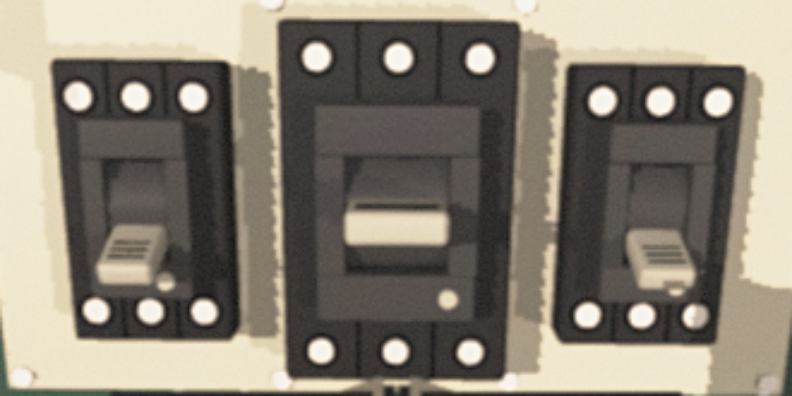

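Feed is now off: its paddle leans to the front at about (205,226), mirroring the spare. Contact came at 38–39 mm as predicted. Next is main to OFF.

Run:
```python
from h import *
b="main"
manip.move_pose(pt(b,.031,.095),Q)
manip.servo_line(pt(b,.031,.047),vel=.1)
f0=manip.current_force()
l=push(b,.031,.002,.047,22)
if l[0]<2.5:
    l=push(b,.002,-.0045,.047,24,step=.001,vel=.03)
    print((manip.current_force()-f0)@S, (manip.current_tool_pos()-pt(b,0,.047))@S, (manip.current_tool_pos()-pt(b,0,.047))@N)
print(manip.current_clock())
```

```text
[(np.float64(28.0), np.float64(0.5), np.float64(-1.0)), (np.float64(25.0), np.float64(0.4), np.float64(-0.1)), (np.float64(22.0), np.float64(0.6), np.float64(-0.2)), (np.float64(19.0), np.float64(0.1), np.float64(-0.4)), (np.float64(16.0), np.float64(3.6), np.float64(-2.3)), (np.float64(13.0), np.float64(8.7), np.float64(-6.1)), (np.float64(10.0), np.float64(7.9), np.float64(-3.9)), (np.float64(7.0), np.float64(8.7), np.float64(-2.2)), (np.float64(4.0), np.float64(7.6), np.float64(-0.3)), (np.float64(2.0), np.float64(7.3), np.float64(-0.6))]
[(np.float64(1.0), np.float64(-1.4), np.float64(-1.7)), (np.float64(0.0), np.float64(-2.2), np.float64(-0.5)), (np.float64(-1.0), np.float64(-2.5), np.float64(-0.1)), (np.float64(-2.0), np.float64(-4.2), np.float64(0.7)), (np.float64(-3.0), np.float64(-3.3), np.float64(-1.1)), (np.float64(-4.0), np.float64(-1.2), np.float64(-0.9)), (np.float64(-4.5), np.float64(-0.4), np.float64(-1.2))]
6.926812085276837 -0.0028535224457326203 0.000389628738703886
16.8667
```

Run:
```python
from h import *
b="main"
push(b,-.0045,-.0085,.047,9,step=.001,vel=.03)
print((manip.current_tool_pos()-pt(b,0,.047))@S)
manip.servo_line(pt(b,.012,.047)); manip.servo_line(pt(b,.012,.1))
manip.servo_line([0.44,-0.07,0.33]); c,im=shot("w3")
cv2.imwrite('pics/c3.png',cv2.resize(im[120:285,150:480,::-1],None,fx=2.4,fy=2.4))
print(manip.current_clock(), proj(c,[tip("main",-.42),tip("main",.02)]))
```

```text
[(np.float64(-5.5), np.float64(0.4), np.float64(0.9)), (np.float64(-6.5), np.float64(2.4), np.float64(-0.1)), (np.float64(-7.5), np.float64(3.4), np.float64(-1.7)), (np.float64(-8.5), np.float64(4.6), np.float64(0.1)), (np.float64(-8.5), np.float64(4.9), np.float64(-0.9))]
-0.003500687846456023
20.1083 [[314.77359204 241.59524233]
 [314.7967111  214.17281897]]
```

View pics/c3.png

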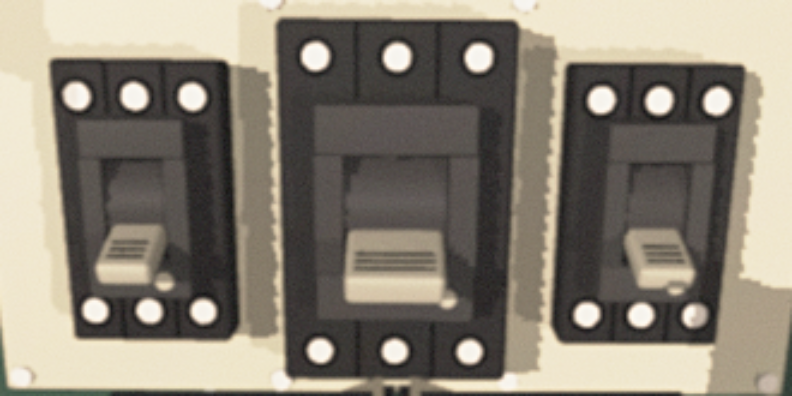

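MAIN is latched at OFF: its paddle leans to the front and its tip, about (314,240), matches the prediction of (315,242). Now throw it on.

Run:
```python
from h import *
b="main"
manip.move_pose(pt(b,-.053,.095),Q)
manip.servo_line(pt(b,-.053,.047),vel=.1)
l=push(b,-.053,-.003,.047,15)
if l[0]>-3.5: push(b,-.003,.0075,.047,9,step=.001,vel=.03)
print((manip.current_tool_pos()-pt(b,0,.047))@S)
manip.servo_line(pt(b,-.012,.047)); manip.servo_line(pt(b,-.012,.1))
manip.servo_line([0.44,-0.07,0.33]); c,im=shot("w4")
cv2.imwrite('pics/c4.png',cv2.resize(im[120:285,150:480,::-1],None,fx=2.4,fy=2.4))
print(manip.current_clock(), proj(c,[tip("main",.42),tip("main",.02)]))
```

```text
[(np.float64(-50.0), np.float64(-0.1), np.float64(0.4)), (np.float64(-47.0), np.float64(-0.6), np.float64(-1.1)), (np.float64(-44.0), np.float64(0.3), np.float64(-0.3)), (np.float64(-41.0), np.float64(-2.0), np.float64(0.2)), (np.float64(-38.0), np.float64(-2.7), np.float64(1.2)), (np.float64(-35.0), np.float64(-0.8), np.float64(0.0)), (np.float64(-32.0), np.float64(-0.3), np.float64(-0.8)), (np.float64(-29.0), np.float64(-0.7), np.float64(-0.2)), (np.float64(-26.0), np.float64(-0.4), np.float64(-0.3)), (np.float64(-23.0), np.float64(0.2), np.float64(-0.1)), (np.float64(-20.0), np.float64(0.5), np.float64(0.1)), (np.float64(-17.0), np.float64(-0.6), np.float64(-0.8)), (np.float64(-14.0), np.float64(0.4), np.float64(0.7)), (np.float64(-11.0), np.float64(0.2), np.float64(0.0)), (np.float64(-8.0), np.float64(-1.1), np.float64(-0.2)), (np.float64(-5.0), np.float64(-0.8), np.float64(-1.7)), (np.float64(-3.0), np.float64(0.3), np.float64(-1.3))]
[(np.float64(-2.0), np.float64(-0.9), np.float64(1.4)), (np.float64(-1.0), np.float64(0.3), np.float64(0.5)), (np.float64(0.0), np.float64(-1.3), np.float64(0.9)), (np.float64(1.0), np.float64(0.2), np.float64(0.1)), (np.float64(2.0), np.float64(-0.5), np.float64(1.2)), (np.float64(3.0), np.float64(-0.4), np.float64(1.2)), (np.float64(4.0), np.float64(-1.9), np.float64(1.3)), (np.float64(5.0), np.float64(-3.6), np.float64(2.2)), (np.float64(6.0), np.float64(-6.5), np.float64(4.7)), (np.float64(7.0), np.float64(-8.1), np.float64(6.3))]
0.0041572384999025444
30.1667 [[314.84348341 185.91799357]
 [314.80575192 214.05158839]]
```

View pics/c4.png

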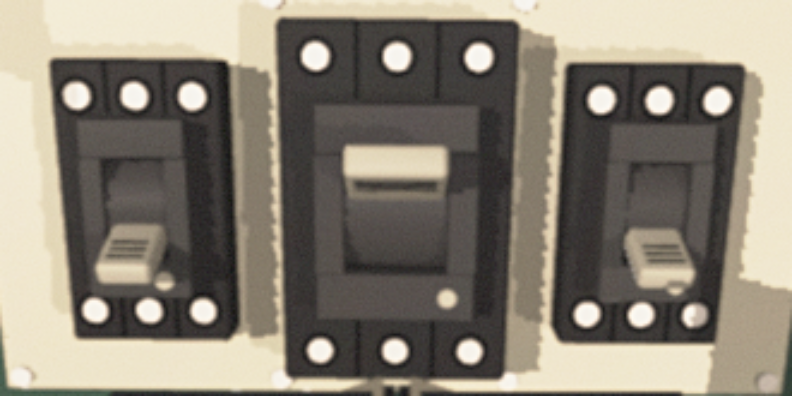

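MAIN is fully on and holding, with its tip at about (315,187) against a predicted 186. Last, feed goes on.

Run:
```python
from h import *
b="feed"
manip.move_pose(pt(b,-.050,.085),Q)
manip.servo_line(pt(b,-.050,.042),vel=.1)
push(b,-.050,-.002,.042,15)
manip.servo_line(pt(b,-.01,.042)); manip.servo_line(pt(b,-.01,.09))
manip.servo_line([0.44,-0.07,0.33]); c,im=shot("w5")
print(manip.current_clock(), proj(c,[tip("feed",.42),tip("main",.42)]))
```

```text
[(np.float64(-47.0), np.float64(-0.4), np.float64(0.0)), (np.float64(-44.0), np.float64(-0.9), np.float64(-1.1)), (np.float64(-41.0), np.float64(-0.8), np.float64(-0.5)), (np.float64(-38.0), np.float64(-2.1), np.float64(-0.6)), (np.float64(-35.0), np.float64(-4.2), np.float64(2.6)), (np.float64(-32.0), np.float64(-4.1), np.float64(1.3)), (np.float64(-29.0), np.float64(-2.0), np.float64(0.7)), (np.float64(-26.0), np.float64(-1.1), np.float64(-0.2)), (np.float64(-23.0), np.float64(-0.8), np.float64(-0.7)), (np.float64(-20.0), np.float64(-0.3), np.float64(-0.6)), (np.float64(-17.0), np.float64(-0.5), np.float64(0.1)), (np.float64(-14.0), np.float64(-0.5), np.float64(-1.0)), (np.float64(-11.0), np.float64(-1.1), np.float64(0.6)), (np.float64(-8.0), np.float64(-1.0), np.float64(-0.8)), (np.float64(-5.0), np.float64(0.1), np.float64(-0.3)), (np.float64(-2.0), np.float64(0.5), np.float64(0.3))]
38.175 [[198.44101603 188.44277941]
 [315.18332937 186.51751542]]
```

View pics/w5.png

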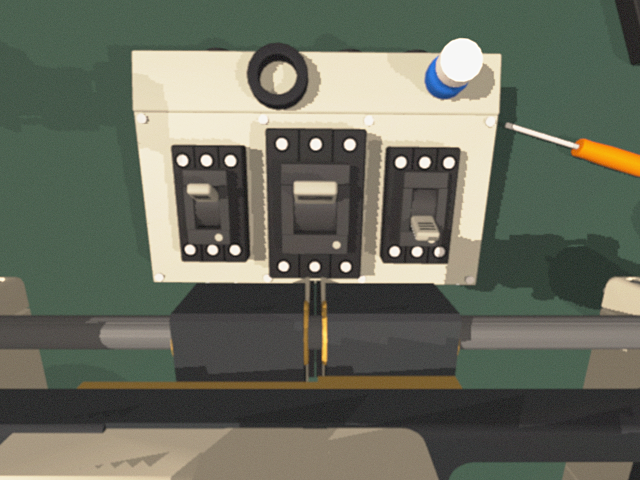

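The view shows feed on (199,189), main on (315,188) and spare off (425,228). The tape, jar and screwdriver have not moved, and the arm is clear.

```bash
python3 -c "
from bench import manip
print(manip.hand_in(), manip.current_clock())"
```

```text
the job is handed in; nothing more can be done
the job is handed in; nothing more can be done
```

The job is handed in, about 38 s into the 58 s limit: live branch switched off, main pushed to off and thrown fully on, live branch back on and spare left off. The tape, jar and screwdriver were unmoved in the last picture; the board was out of that view, but the arm never went near it.

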